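# Uncover the reference ball and push its stand home

### The arm

A 6-joint arm with a two-finger parallel gripper is mounted at the origin on the work surface. World frame = base frame: x ahead of the robot, y to its left, z up, the work surface at z = 0. Lengths are in mm, angles in rad, forces in N, time in s.
With the tool pointing down it reaches from about 400 to 925 mm from the base axis. Payload 12.5 kg.
Tool frame: the origin (TCP) lies at the very end of the fingers, on their centre line; the grasp point (between the pads) lies grip_depth behind it (grip_depth is the distance from the TCP to the grasp point, in mm); z points along the fingers, y is the line along which they close (so a half turn about z gives the same grasp; the last joint's range is limited). The gripper opens to 95 mm and grips with 3 to 60 N. Pads are 20 mm wide; open, the fingers measure 119 mm over their backs; the gripper's body (75 mm by 180 mm) begins 59 mm behind the grasp point.
Start: joints at [-1.332, 0.491, 1.559, -0, 1.092, -0.106], TCP at [211.279, -588.225, 214.661] pointing down, gripper open.
Joint ranges: [-3.1, 3.1], [-0.84, 2.19], [0.05, 2.79], [-1.13, 4.28], [0.06, 2.93], [-2.69, 2.69]. Speed limits (rad/s): [2.22, 2.22, 2.79, 3.14, 3.14, 3.14].

### API

Orientations are given as [roll, pitch, yaw] about the fixed x, y, z axes, in that order (R = Rz(yaw) Ry(pitch) Rx(roll)).
In Python, from cell import state, read_camera, job_done, grip_depth gives the robot as it stands.
- The arm moves only by the tool drive_tool, never from a script. Its argument "targets" is a list of rows, each an object with "jaw": the opening, from 0 (shut) to 1 (fully open); "travel": the shift along the tool's x, y, z in m, a list of three; "twist": the turn about the tool's z in rad. In form: [{"jaw": jaw, "travel": [tx, ty, tz], "twist": twist}, ...]. A call has 1 to 8 rows; each row is the pose to reach, as a shift and turn from the pose commanded when the call began, along the tool's axes at that moment; what a row does not reach only later rows make up. A row lasts 1/12 s, in which the tool goes at most 41.7 mm and 7.16 degrees, less where a joint would pass 70% of its speed; a pose out of reach is approached as far as the arm can. A call with a gripper value outside its range is refused whole. The fingers move at their own pace and stop on an object; the grip force is fixed at half the most. Time passes only in rows, so rows that repeat a pose let the fingers close. It gives the time, the measured TCP pose, the force, the opening and the grip force at its end, in the units of the state.
- state(): the state, without advancing time (a new reading comes with each control period).
- read_camera(name): name is "scene" or "top" or "wrist"; returns a dict with "frame" (400x640x3 uint8, red, green, blue), "fx", "fy", "cx", "cy" (pixels), "R" (3x3) and "t" (3): a world point X has camera coordinates R X + t. Camera axes: x right, y down, z forward; pixel columns grow to the right and rows downward; lengths in mm; the calibration is good to about 2 mm. The wrist camera is an equidistant fisheye: a pixel r from the principal point sees the ray r / f radians off the axis. A picture is of the moment at which its call begins. There is no depth.
- job_done(): hands the job in; it is judged then, once.
The state is a dict: "t": time; "joints": joint angles; "qvel": joint speeds; "tau": joint torques, N m; "eef_pos": TCP position; "tcp_rot": TCP orientation; "ft_force": force on the tool from outside, world axes, zero at the start; "moment": the same for the moment, N m; "opening": opening from 0.0 (shut) to 1.0 (fully open); "grip_force": force on a finger pad.
Only numpy, scipy, OpenCV 4.12 (cv2) and the standard library are available. Lean on these libraries where they do the work, as an engineer would, in place of code of your own. Each camera call takes 0.05 s, during which the arm holds its last target. There are 200 camera calls.

### The job

Work the tight protective cap off the reference ball, twisting it back and forth while easing it upward so that the loose stand is not lifted off the table with it. Stand the cap upright, open end down, in the wooden tray; then push the stand along its guide channel until its front face rests fully home against the end stop. Do not touch the bare ball with the gripper, and leave the other objects where they are.

Things in the scene. Friction and masses are not known exactly. Their poses are not given: they have to be found in the camera images.
- cap: Turned aluminium cap with fine grooves: a round cup upside down, 44 mm outside diameter, 66 mm high, about 0.12 kg. Origin on its axis half-way up, 33 mm above its open lower rim; z points up to its closed end. It starts pushed down over ball and collar, its rim 22 mm above the table. Hidden springs in its rim clamp the collar. It can be turned without limit either way.
- collar (a point): Top centre of the stand's steel collar (28 mm diameter, 30 mm long, top 52 mm above the table). The cap leaves the collar after rising 27 mm and clears the ball after 56 mm. Pulled straight it resists with 14 to 22 N, more than the stand's weight; while it is turned (0.2 to 0.3 N m) friction mostly opposes the turning: 1 rad of turn per 4 mm of lift keeps the stand down.
- stand: Loose dark steel stand, about 0.95 kg, between the guide rails. Foot 80 (x) x 70 (y) x 20 mm high, with a push tab 36 mm wide and 12 mm high sticking out 40 mm from its -x face. Collar, stem and ball stand on the vertical axis through the origin, which is the middle of the foot's underside, on the table; z up, x along the channel towards the stop.
- nose (a point): Middle of the front (+x) face of the stand's foot, 10 mm above the table: the face that has to meet the end stop. Axes as the stand's.
- tab (a point): Middle of the free end face of the stand's push tab, 6 mm above the table, 80 mm behind the stand's origin: the place to push, in the direction of the stand's x. The stand slides with about 4 to 8 N.
- ball: White ceramic reference ball, 20 mm diameter, fixed on the stand, its centre (the origin) 68 mm above the table; hidden under the cap at first. Not to be touched by the gripper.
- fixture: Guide channel fixed to the table: two steel rails 230 mm long, 12 mm wide and 12 mm high, 73 mm apart inside (the foot has 1.5 mm play each side), and an end stop 18 mm high across the far (+x) end. Origin at the middle of the channel on the table; x along the channel towards the stop. The stand starts 40 to 85 mm short of the stop.
- stop (a point): Middle of the inner face of the end stop, 10 mm above the table; x points along the channel, the way in which the stand is pushed. The nose point coincides with it when the stand is home.
- tray: Shallow square wooden tray fixed to the table, 120 x 120 mm outside, 16 mm high, walls 6 mm, floor 6 mm thick: the cap stands on the floor. Origin at the centre of its underside, on the table. It is on the left or on the right of the channel.
- case: Closed dark wooden instrument case 120 x 90 x 45 mm, loose, on the other side of the channel from the tray; origin at the centre of its underside. Bystander.
- riser: Loose steel riser block with holes, 40 x 90 x 60 mm high, beyond the stop; origin at the centre of its underside. Bystander.
- driver: Screwdriver lying on the table. Bystander.
- jar: Small amber jar, 48 mm diameter, 60 mm high, with a black lid; origin at the centre of its underside. Bystander.
Things that resemble listed ones, but are neither listed nor needed, are in the scene too. What is shaped like the stand but blue or red is not meant.

How it is judged:
By the outcome, as a careful person would: the job done as asked, in the order asked, and still so for the second after the job is handed in, with the robot touching nothing.
It also fails if it takes over 72 s, if anything falls off the work surface, if the arm or the gripper's body presses on something with over 40 N, if the wrist force passes 120 N, or if a joint passes its speed limit or range.

## Working session

There is one attempt and no reset: what is moved stays moved. The work goes in short steps, Python scripts to look and compute and a tool call to move; the robot and the scene stay as the last step left them, time stands still between calls to the robot, and variables do not carry over. Pictures are saved under pics/ and viewed, at most 10 in all, crops included, and the job is handed in when it is done.

Besides the shell and the picture viewer there is one more tool, called by a JSON object that holds its "method" and its "body". drive_tool: Moves the arm, as the interface text tells. Its arguments: {"type":"object","properties":{"targets":{"type":"array"}},"required":["targets"]}

```bash
mkdir -p pics; ls; python3 - <<'E'
from cell import state, read_camera, grip_depth
import cv2,numpy as np
print(grip_depth, state())
for n in ["scene","top"]:
    c=read_camera(n); cv2.imwrite(f"pics/{n}0.png",c["frame"][:,:,::-1]); print(n,c["fx"],c["fy"],c["cx"],c["cy"],c["R"],c["t"])
E
```

```text
pics
18.8 {'t': 0.0, 'joints': array([-1.33160626e+00,  4.91560561e-01,  1.55945807e+00,  3.61904085e-05,
        1.09166958e+00, -1.05609731e-01]), 'qvel': array([-7.30114425e-04,  2.71849838e-03,  1.55753341e-03, -1.78202062e-03,
        2.62906259e-05,  5.49916539e-04]), 'tau': array([-3.15790828e-06, -6.12661815e+01, -2.58182484e+01,  6.91680377e-02,
        4.82427387e-02, -1.11504060e-04]), 'eef_pos': array([ 211.22210941, -587.97220762,  214.05814924]), 'tcp_rot': array([-3.14050658e+00, -1.47405022e-04,  3.44783015e-01]), 'ft_force': array([ 0.72763031, -0.22006459,  0.52038306]), 'moment': array([ 0.01504183, -0.00396602, -0.01070477]), 'grip_force': 0.0, 'opening': 0.9983973623168049}
scene 454.66044260843483 454.66044260843483 325.8467257114558 201.2650918442925 [[ 0.45682053  0.88928804  0.02194968]
 [ 0.53597227 -0.25546411 -0.80465633]
 [-0.7099639   0.37934795 -0.59333498]] [-284.77437156 -247.19045821 1374.5907781 ]
top 368.4012201724217 368.4012201724217 322.2393171987537 200.38845994898955 [[-0.02423219 -0.99968864 -0.00595249]
 [-0.99426847  0.02472015 -0.10401502]
 [ 0.10412978  0.00339787 -0.99455791]] [ -2.4866498  586.21871767 868.30894717]
```

View pics/scene0.png

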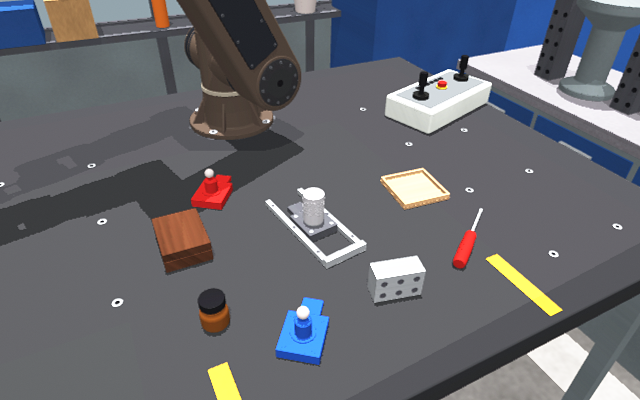

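View pics/top0.png

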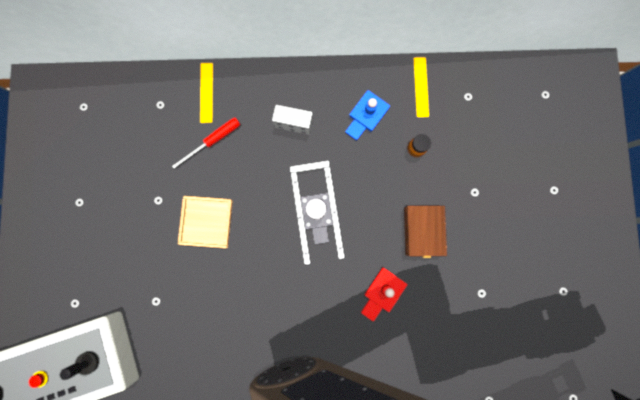

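Candidates for the capped stand: the dark stand with the silver cap at top (316,209) / scene (313,207). The blue stand is at top (368,110) and the red one at (386,290); both are bare and the wrong colour. I choose the dark one. The tray is at top (205,222).

```bash
cat > h.py <<'E'
import numpy as np,cv2
from cell import state, read_camera, grip_depth
def ray(c,u,v):
    d=np.array([(u-c["cx"])/c["fx"],(v-c["cy"])/c["fy"],1.]); 
    return -c["R"].T@c["t"], c["R"].T@d
def onz(c,u,v,z):
    o,d=ray(c,u,v); return o+d*(z-o[2])/d[2]
def proj(c,X):
    p=c["R"]@np.asarray(X,float)+c["t"]; return c["fx"]*p[0]/p[2]+c["cx"],c["fy"]*p[1]/p[2]+c["cy"]
E
python3 - <<'E'
from h import *
c=read_camera("top"); f=c["frame"]
print("cam",ray(c,0,0)[0])
cr=cv2.resize(f[150:275,275:365],None,fx=4.5,fy=4.5,interpolation=cv2.INTER_CUBIC)
s=read_camera("scene"); cs=cv2.resize(s["frame"][175:270,255:375],None,fx=5,fy=5,interpolation=cv2.INTER_CUBIC)[:,:]
H=max(cr.shape[0],cs.shape[0]); 
cr=cv2.copyMakeBorder(cr,0,0,0,0,cv2.BORDER_CONSTANT)
k=min(1,(790-cr.shape[1])/cs.shape[1]); cs=cv2.resize(cs,None,fx=k,fy=k)
o=np.zeros((max(cr.shape[0],cs.shape[0]),cr.shape[1]+cs.shape[1],3),np.uint8); o[:cr.shape[0],:cr.shape[1]]=cr; o[:cs.shape[0],cr.shape[1]:]=cs
print(cr.shape,cs.shape,k); cv2.imwrite("pics/crop1.png",o[:,:,::-1])
# rails mask
g=f.astype(int); m=((g.min(2)>170)&(g.max(2)-g.min(2)<40)).astype(np.uint8); m[:155]=0;m[270:]=0;m[:,:285]=0;m[:,350:]=0
n,l,st,ce=cv2.connectedComponentsWithStats(m)
for i in range(1,n):
    if st[i,4]>40: print("white",st[i],ce[i])
# tray
hsv=cv2.cvtColor(f,cv2.COLOR_RGB2HSV); m=cv2.inRange(hsv,(8,50,140),(30,200,255)); m[:180]=0;m[265:]=0;m[:,:160]=0;m[:,250:]=0
cn=max(cv2.findContours(m,0,2)[0],key=cv2.contourArea); r=cv2.minAreaRect(cn); b=cv2.boxPoints(r)
P=np.array([onz(c,*p,16)[:2] for p in b]); print("tray",r,P,P.mean(0),np.linalg.norm(np.diff(P,axis=0),axis=1))
E
```

```text
cam [492.38171234 -19.92768862 924.54428379]
(562, 405, 3) (305, 385, 3) 0.6416666666666667
white [ 290  161   55  104 2097] [315.94277539 207.07916071]
white [316 228  11  14 106] [321.36792453 234.60377358]
tray ((204.34120178222656, 221.56468200683594), (52.153621673583984, 50.4662971496582), 4.39870548248291) [[487.01707641 343.68596918]
 [611.262141   336.14782358]
 [598.01346639 206.5224391 ]
 [474.19763498 215.86711951]] [542.6225797  275.55583784] [124.47353017 130.30068181 124.16796351]
```

View pics/crop1.png

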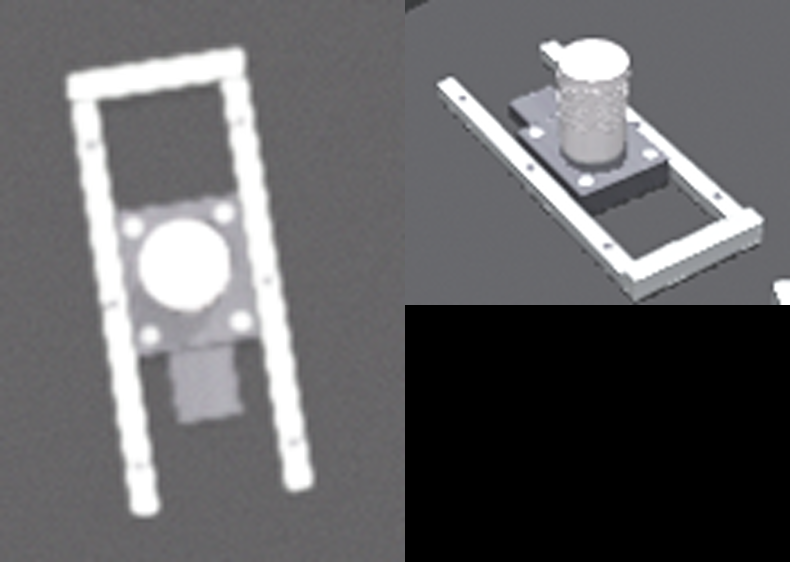

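The crop shows the dark stand between the rails with the silver cap on top: cap centre about top (316.0,208.9), tab end about (321,242), stop at the upper end (310,166). The choice is right.

```bash
cat > meas.py <<'E'
from h import *
def cap(z=88):
    c=read_camera("top"); s=read_camera("scene"); g=c["frame"].astype(int)
    m=((g.min(2)>175)&(g.max(2)-g.min(2)<40)).astype(np.uint8)
    return c,s,m
c,s,m=cap()
# channel: outer/inner edges of rails per row, at z=12
pts={k:[] for k in "LR"}
for v in range(185,256):
    row=m[v]; 
    u=np.where(row[286:352])[0]+286
    L=u[0]; 
    l2=L
    while row[l2+1]: l2+=1
    R=u[-1]; r2=R
    while row[r2-1]: r2-=1
    if 1<l2-L<8: pts["L"].append(onz(c,(L+l2)/2,v,12)[:2])
    if 1<R-r2<8: pts["R"].append(onz(c,(R+r2)/2,v,12)[:2])
F={}
for k in pts:
    P=np.array(pts[k]); F[k]=np.polyfit(P[:,0],P[:,1],1); print(k,len(P),F[k],np.arctan(F[k][0]))
sl=(F['L'][0]+F['R'][0])/2; th=np.arctan(sl)
print("sep(85)",(F['L'][1]-F['R'][1]+(F['L'][0]-F['R'][0])*500)*np.cos(th),"th",th)
print("centerline y at x=480:",(np.polyval(F['L'],480)+np.polyval(F['R'],480))/2,"at 560",(np.polyval(F['L'],560)+np.polyval(F['R'],560))/2)
ax=np.array([np.cos(th),np.sin(th)])
mm=m.copy(); mm[:155]=0;mm[270:]=0;mm[:,:285]=0;mm[:,350:]=0
n,l,st,ce=cv2.connectedComponentsWithStats(mm); i=1+np.argmax(st[1:,4]); vv,uu=np.where(l==i)
Q=np.array([onz(c,a,b,18)[:2] for a,b in zip(uu,vv)]); a=Q@ax; print("along max(outer stop)",a.max(), "stop thick; rail near end",np.array([onz(c,x,y,12)[:2]for x,y in zip(uu,vv)])@ax.min() if 0 else min((np.array([onz(c,x,y,12)[:2]for x,y in zip(uu,vv)])@ax)))
# inner edge of stop: column scan at middle
for u in range(303,319,5):
    col=c["frame"][158:190,u].astype(int).mean(1); print(u,col.round().astype(int))
# cap top disc
roi=m[195:224,304:330]; cn=cv2.findContours(cv2.morphologyEx(roi,cv2.MORPH_OPEN,np.ones((5,5),np.uint8)),0,1)[0]; cn=max(cn,key=cv2.contourArea); e=cv2.fitEllipse(cn); print("ellipse",e); u,v=e[0][0]+304,e[0][1]+195
X=onz(c,u,v,88); print("cap top",X, "scene proj",proj(s,X),"yaw?", X[:2]@ax)
g=s["frame"][180:235,290:335].astype(int).mean(2)
for v in range(184,232,4): print(v,g[v-180].round().astype(int)[5:42])
E
python3 meas.py
```

```text
L 64 [  0.13294936 -33.74455118] 0.13217424898525498
R 63 [   0.13680535 -121.06995958] 0.13596133663489585
sep(85) 84.63108461954305 th 0.13406827641333127
centerline y at x=480: -12.666124872424525 at 560 -1.875936454397383
along max(outer stop) 678.4128073906618 stop thick; rail near end 431.36856548472235
303 [ 97 104  98 100 104 120 211 254 255 255 255 253 220 137  97  94  99  98
 103 104 101 101 102 100 104 106 102 100 104 103 101 103]
308 [100 103 102 102 118 194 251 254 255 255 254 245 168 103  96  99 103 103
 103 100 104 105 103 104 102 104 103 102 104 101 102 103]
313 [100 102 106 109 147 230 254 255 255 255 253 193 106  98 101 105 101 104
 103 103 105 102 103 104 102  99 102 103 102 103 104 102]
318 [102 104 104 126 216 253 255 255 255 253 193 109  94  97 103 105 104 100
 103 106 101 102 103 101 105 102 102  99 103 102 102 102]
ellipse ((10.745798110961914, 12.549294471740723), (19.43264389038086, 24.383987426757812), 128.24142456054688)
cap top [5.63989590e+02 3.99275326e-01 8.80000000e+01] scene proj (np.float64(313.5962560185522), np.float64(193.46513144740962)) yaw? 55
[... 1187 characters left out ...]
83 181 176 179 190 183 177 185 187 169 146 236 255 255 255 240 175 114
 100]
216 [255 255 255 203 170 171 172 162 161 165 172 178 181 183 183 173 179 185
 184 185 184 183 172 165 164 171 171 165 152 165 174 171 166 216 255 255
 255]
220 [169 173 170 169 170 171 172 171 148 156 173 179 180 181 182 180 182 185
 183 183 182 183 179 176 174 173 170 162 117 154 176 174 173 174 172 170
 167]
224 [ 94  52  65 131 167 172 169 167 171 138  99 117 147 168 178 183 184 182
 181 180 179 178 175 160 144 125 105  97 111 157 174 175 176 175 164 192
 231]
228 [255 255 255 222  92  51  64 129 166 171 170 169 170 175 138 114 115 118
 102 111 122 120 122 119 165 182 181 179 178 176 174 167 153 114  73  69
  71]
```

{"method": "drive_tool", "body": {"targets": [{"jaw":1,"travel":[0.02,-0.016,0],"twist":0},{"jaw":1,"travel":[0.05,-0.04,0],"twist":0},{"jaw":1,"travel":[0.082,-0.066,0],"twist":0},{"jaw":1,"travel":[0.114,-0.092,0],"twist":0},{"jaw":1,"travel":[0.146,-0.118,0],"twist":0},{"jaw":1,"travel":[0.178,-0.144,0],"twist":0},{"jaw":1,"travel":[0.21,-0.17,0],"twist":0},{"jaw":1,"travel":[0.242,-0.196,0],"twist":0}]}}

```text
t: 0.97
eef_pos: [373.4, -320.2, 214.8]
tcp_rot: [3.141, -0.0, 0.344]
ft_force: [1.0, -0.6, -0.4]
opening: 0.999
grip_force: 0.0
```

{"method": "drive_tool", "body": {"targets": [{"jaw":1,"travel":[0.032,-0.026,0],"twist":-0.08},{"jaw":1,"travel":[0.064,-0.052,0],"twist":-0.16},{"jaw":1,"travel":[0.096,-0.078,0],"twist":-0.26},{"jaw":1,"travel":[0.128,-0.104,0],"twist":-0.36},{"jaw":1,"travel":[0.16,-0.13,0],"twist":-0.46},{"jaw":1,"travel":[0.192,-0.156,0],"twist":-0.56},{"jaw":1,"travel":[0.215,-0.176,0],"twist":-0.66},{"jaw":1,"travel":[0.235,-0.194,0],"twist":-0.72}]}}

```text
t: 1.63
eef_pos: [529.2, -57.7, 214.7]
tcp_rot: [3.141, -0.0, 1.072]
ft_force: [0.8, -1.1, 0.1]
opening: 1.001
grip_force: 0.0
```

{"method": "drive_tool", "body": {"targets": [{"jaw":1,"travel":[0.03,0.001,0.01],"twist":-0.1},{"jaw":1,"travel":[0.05,0.002,0.025],"twist":-0.22},{"jaw":1,"travel":[0.068,0.0024,0.04],"twist":-0.34},{"jaw":1,"travel":[0.068,0.0024,0.055],"twist":-0.44},{"jaw":1,"travel":[0.068,0.0024,0.055],"twist":-0.5},{"jaw":1,"travel":[0.068,0.0024,0.055],"twist":-0.5},{"jaw":1,"travel":[0.068,0.0024,0.055],"twist":-0.5}]}}

```text
t: 2.22
eef_pos: [563.5, -1.6, 159.7]
tcp_rot: [3.142, 0.0, 1.563]
ft_force: [-0.4, 0.5, -0.1]
opening: 1.001
grip_force: 0.0
```

```bash
python3 - <<'E'
from h import *
w=read_camera("wrist"); s=state(); print(s["eef_pos"],s["tcp_rot"],s["joints"])
print({k:w[k] for k in ["fx","fy","cx","cy"]}, -w["R"].T@w["t"], w["R"])
cv2.imwrite("pics/w1.png",w["frame"][:,:,::-1])
def fproj(X):
    p=w["R"]@np.array(X,float)+w["t"]; r=np.hypot(p[0],p[1]); th=np.arctan2(r,p[2]); return w["fx"]*th*p[0]/r+w["cx"],w["fy"]*th*p[1]/r+w["cy"]
for a in np.arange(0,6.28,np.pi/4): print([round(x,1) for x in fproj([564+22*np.cos(a),-.3+22*np.sin(a),88])])
E
```

```text
[563.62936612  -1.7738214  160.0048118 ] [3.14089810e+00 1.61366607e-04 1.56225578e+00] [-1.20295137e-01  4.66744941e-01  1.77356348e+00 -1.05785348e-04
  9.00576022e-01 -1.11688964e-01]
{'fx': 309.70691628693146, 'fy': 309.70691628693146, 'cx': 317.03612400732516, 'cy': 197.86086900317727} [563.47121274  68.6401992  329.58628299] [[ 9.99964115e-01 -8.42424954e-03  8.94883330e-04]
 [-8.37999590e-03 -9.68115906e-01  2.50362474e-01]
 [-1.24276517e-03 -2.50360989e-01 -9.68151760e-01]]
[np.float64(345.2), np.float64(205.3)]
[np.float64(337.4), np.float64(186.7)]
[np.float64(317.9), np.float64(178.9)]
[np.float64(298.5), np.float64(187.0)]
[np.float64(291.1), np.float64(205.8)]
[np.float64(299.5), np.float64(223.8)]
[np.float64(318.3), np.float64(231.0)]
[np.float64(337.1), np.float64(223.5)]
```

View pics/w1.png

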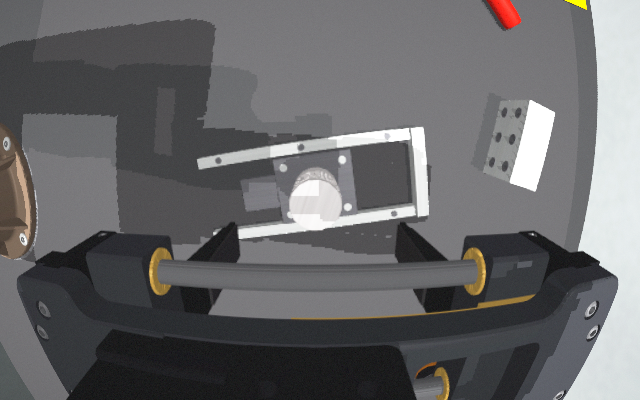

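The wrist view shows the cap disc centred at about (316,205), against a predicted (318,205), so the cap is near x 563, y -0.5. I'll descend onto it.

{"method": "drive_tool", "body": {"targets": [{"jaw":1,"travel":[0.001,-0.0006,0.03],"twist":0},{"jaw":1,"travel":[0.0012,-0.0006,0.06],"twist":0},{"jaw":1,"travel":[0.0012,-0.0006,0.09],"twist":0},{"jaw":1,"travel":[0.0012,-0.0006,0.108],"twist":0},{"jaw":1,"travel":[0.0012,-0.0006,0.114],"twist":0},{"jaw":0.6,"travel":[0.0012,-0.0006,0.114],"twist":0},{"jaw":0.5,"travel":[0.0012,-0.0006,0.114],"twist":0},{"jaw":0.49,"travel":[0.0012,-0.0006,0.114],"twist":0}]}}

```text
t: 2.93
eef_pos: [563.7, -0.6, 47.1]
tcp_rot: [3.139, 0.0, 1.564]
ft_force: [-0.6, -0.2, 0.1]
opening: 0.846
grip_force: 0.0
```

{"method": "drive_tool", "body": {"targets": [{"jaw":0.4,"travel":[0,0,0],"twist":0},{"jaw":0.4,"travel":[0,0,0],"twist":0},{"jaw":0.4,"travel":[0,0,0],"twist":0},{"jaw":0.4,"travel":[0,0,0],"twist":0},{"jaw":0.4,"travel":[0,0,0],"twist":0},{"jaw":0.4,"travel":[0,0,0],"twist":0},{"jaw":0.4,"travel":[0,0,0],"twist":0},{"jaw":0.4,"travel":[0,0,0],"twist":0}]}}

```text
t: 3.6
eef_pos: [562.3, -0.4, 45.7]
tcp_rot: [-3.14, 0.0, 1.565]
ft_force: [-5.0, 1.0, 5.6]
opening: 0.449
grip_force: 30.0
```

{"method": "drive_tool", "body": {"targets": [{"jaw":0.4,"travel":[0,-0.0006,0],"twist":0.06},{"jaw":0.4,"travel":[0,-0.0006,0],"twist":0.16},{"jaw":0.4,"travel":[0,-0.0006,-0.0003],"twist":0.28},{"jaw":0.4,"travel":[0,-0.0006,-0.0006],"twist":0.4},{"jaw":0.4,"travel":[0,-0.0006,-0.0009],"twist":0.52},{"jaw":0.4,"travel":[0,-0.0006,-0.0013],"twist":0.64},{"jaw":0.4,"travel":[0,-0.0006,-0.0017],"twist":0.76},{"jaw":0.4,"travel":[0,-0.0006,-0.0021],"twist":0.88}]}}

```text
t: 4.27
eef_pos: [562.1, -0.4, 47.2]
tcp_rot: [-3.141, 0.001, 0.679]
ft_force: [0.1, 0.5, -4.1]
opening: 0.453
grip_force: 30.0
```

```bash
python3 - <<'E'
from h import *
s=state(); print(s["eef_pos"],s["tcp_rot"],s["ft_force"],s["moment"],s["joints"][5],s["t"])
E
```

```text
[ 5.62148655e+02 -4.27889617e-01  4.71817713e+01] [-3.14138399e+00  5.21645621e-04  6.79459311e-01] [ 0.05658669  0.45995425 -4.14694009] [-0.05291182 -0.05296289  0.31428438] 0.7734866499585419 4.2667
```

{"method": "drive_tool", "body": {"targets": [{"jaw":0.4,"travel":[0,0,-0.0004],"twist":0.12},{"jaw":0.4,"travel":[0,0,-0.0008],"twist":0.24},{"jaw":0.4,"travel":[0,0,-0.0012],"twist":0.36},{"jaw":0.4,"travel":[0,0,-0.0016],"twist":0.48},{"jaw":0.4,"travel":[0,0,-0.002],"twist":0.6},{"jaw":0.4,"travel":[0,0,-0.0024],"twist":0.72},{"jaw":0.4,"travel":[0,0,-0.0028],"twist":0.84},{"jaw":0.4,"travel":[0,0,-0.0031],"twist":0.96}]}}

```text
t: 4.93
eef_pos: [562.1, -0.4, 50.3]
tcp_rot: [3.141, 0.001, -0.281]
ft_force: [-0.4, -0.8, -3.8]
opening: 0.456
grip_force: 30.0
```

{"method": "drive_tool", "body": {"targets": [{"jaw":0.4,"travel":[0,0,0],"twist":-0.08},{"jaw":0.4,"travel":[0,0,0],"twist":-0.2},{"jaw":0.4,"travel":[0,0,-0.0004],"twist":-0.32},{"jaw":0.4,"travel":[0,0,-0.0008],"twist":-0.44},{"jaw":0.4,"travel":[0,0,-0.0012],"twist":-0.56},{"jaw":0.4,"travel":[0,0,-0.0016],"twist":-0.68},{"jaw":0.4,"travel":[0,0,-0.002],"twist":-0.8},{"jaw":0.4,"travel":[0,0,-0.0024],"twist":-0.92}]}}

```text
t: 5.6
eef_pos: [562.2, -0.4, 52.6]
tcp_rot: [-3.141, 0.0, 0.65]
ft_force: [-0.1, 0.4, -4.8]
opening: 0.452
grip_force: 30.0
```

{"method": "drive_tool", "body": {"targets": [{"jaw":0.4,"travel":[0,0,-0.0004],"twist":-0.12},{"jaw":0.4,"travel":[0,0,-0.0008],"twist":-0.24},{"jaw":0.4,"travel":[0,0,-0.0012],"twist":-0.36},{"jaw":0.4,"travel":[0,0,-0.0016],"twist":-0.48},{"jaw":0.4,"travel":[0,0,-0.002],"twist":-0.6},{"jaw":0.4,"travel":[0,0,-0.0024],"twist":-0.72},{"jaw":0.4,"travel":[0,0,-0.0028],"twist":-0.84},{"jaw":0.4,"travel":[0,0,-0.0032],"twist":-0.96}]}}

```text
t: 6.27
eef_pos: [562.2, -0.4, 55.8]
tcp_rot: [-3.141, -0.0, 1.61]
ft_force: [0.8, -0.0, -4.5]
opening: 0.45
grip_force: 30.0
```

{"method": "drive_tool", "body": {"targets": [{"jaw":0.4,"travel":[0,0,-0.0004],"twist":-0.12},{"jaw":0.4,"travel":[0,0,-0.0008],"twist":-0.24},{"jaw":0.4,"travel":[0,0,-0.0012],"twist":-0.36},{"jaw":0.4,"travel":[0,0,-0.0016],"twist":-0.48},{"jaw":0.4,"travel":[0,0,-0.002],"twist":-0.6},{"jaw":0.4,"travel":[0,0,-0.0024],"twist":-0.72},{"jaw":0.4,"travel":[0,0,-0.0028],"twist":-0.84},{"jaw":0.4,"travel":[0,0,-0.0032],"twist":-0.96}]}}

```text
t: 6.93
eef_pos: [562.2, -0.4, 59.0]
tcp_rot: [-3.142, -0.001, 2.57]
ft_force: [0.8, -0.2, -5.3]
opening: 0.455
grip_force: 30.0
```

{"method": "drive_tool", "body": {"targets": [{"jaw":0.4,"travel":[0,0,-0.0004],"twist":-0.12},{"jaw":0.4,"travel":[0,0,-0.0008],"twist":-0.24},{"jaw":0.4,"travel":[0,0,-0.0012],"twist":-0.36},{"jaw":0.4,"travel":[0,0,-0.0016],"twist":-0.48},{"jaw":0.4,"travel":[0,0,-0.002],"twist":-0.6},{"jaw":0.4,"travel":[0,0,-0.0024],"twist":-0.72},{"jaw":0.4,"travel":[0,0,-0.0028],"twist":-0.84},{"jaw":0.4,"travel":[0,0,-0.003],"twist":-0.96}]}}

```text
t: 7.6
eef_pos: [562.1, -0.4, 62.1]
tcp_rot: [3.141, -0.0, -2.753]
ft_force: [-0.1, 0.0, -3.6]
opening: 0.454
grip_force: 30.0
```

```bash
python3 - <<'E'
from h import *
c=read_camera("scene"); print(state()["joints"][5])
cv2.imwrite("pics/s2.png",cv2.resize(c["frame"][130:270,225:385],None,fx=4,fy=4,interpolation=cv2.INTER_CUBIC)[:,:,::-1])
E
```

```text
-2.086615751336657
```

View pics/s2.png

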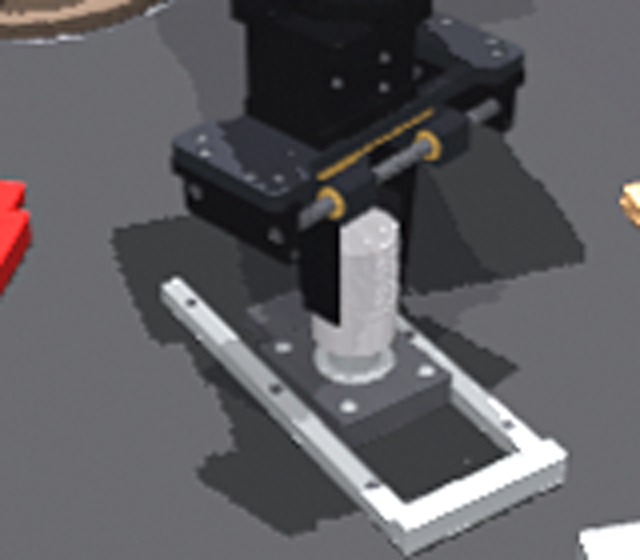

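The cap (crop 365,290) is rising, with the collar showing below it at (355,365). The stand's foot still sits on the table between the rails.

{"method": "drive_tool", "body": {"targets": [{"jaw":0.4,"travel":[0,0,0],"twist":0.08},{"jaw":0.4,"travel":[0,0,0],"twist":0.2},{"jaw":0.4,"travel":[0,0,-0.0004],"twist":0.32},{"jaw":0.4,"travel":[0,0,-0.0008],"twist":0.44},{"jaw":0.4,"travel":[0,0,-0.0012],"twist":0.56},{"jaw":0.4,"travel":[0,0,-0.0016],"twist":0.68},{"jaw":0.4,"travel":[0,0,-0.002],"twist":0.8},{"jaw":0.4,"travel":[0,0,-0.0024],"twist":0.92}]}}

```text
t: 8.32
eef_pos: [562.1, -0.4, 64.5]
tcp_rot: [-3.141, -0.0, 2.596]
ft_force: [-0.2, 0.1, -5.3]
opening: 0.452
grip_force: 30.0
```

{"method": "drive_tool", "body": {"targets": [{"jaw":0.4,"travel":[0,0,-0.0004],"twist":0.12},{"jaw":0.4,"travel":[0,0,-0.0008],"twist":0.24},{"jaw":0.4,"travel":[0,0,-0.0012],"twist":0.36},{"jaw":0.4,"travel":[0,0,-0.0016],"twist":0.48},{"jaw":0.4,"travel":[0,0,-0.002],"twist":0.6},{"jaw":0.4,"travel":[0,0,-0.0024],"twist":0.72},{"jaw":0.4,"travel":[0,0,-0.0028],"twist":0.84},{"jaw":0.4,"travel":[0,0,-0.0032],"twist":0.96}]}}

```text
t: 8.98
eef_pos: [562.2, -0.4, 67.8]
tcp_rot: [-3.141, 0.0, 1.636]
ft_force: [1.0, 1.1, -4.5]
opening: 0.448
grip_force: 30.0
```

{"method": "drive_tool", "body": {"targets": [{"jaw":0.4,"travel":[0,0,-0.0004],"twist":0.12},{"jaw":0.4,"travel":[0,0,-0.0008],"twist":0.24},{"jaw":0.4,"travel":[0,0,-0.0012],"twist":0.36},{"jaw":0.4,"travel":[0,0,-0.0016],"twist":0.48},{"jaw":0.4,"travel":[0,0,-0.002],"twist":0.6},{"jaw":0.4,"travel":[0,0,-0.0024],"twist":0.72},{"jaw":0.4,"travel":[0,0,-0.0028],"twist":0.84},{"jaw":0.4,"travel":[0,0,-0.0032],"twist":0.96}]}}

```text
t: 9.65
eef_pos: [562.2, -0.4, 71.1]
tcp_rot: [-3.141, 0.0, 0.676]
ft_force: [-0.3, 0.2, -3.9]
opening: 0.456
grip_force: 30.0
```

{"method": "drive_tool", "body": {"targets": [{"jaw":0.4,"travel":[0,0,-0.0004],"twist":0.12},{"jaw":0.4,"travel":[0,0,-0.0008],"twist":0.24},{"jaw":0.4,"travel":[0,0,-0.0012],"twist":0.36},{"jaw":0.4,"travel":[0,0,-0.0016],"twist":0.48},{"jaw":0.4,"travel":[0,0,-0.002],"twist":0.6},{"jaw":0.4,"travel":[0,0,-0.0024],"twist":0.72},{"jaw":0.4,"travel":[0,0,-0.0028],"twist":0.84},{"jaw":0.4,"travel":[0,0,-0.003],"twist":0.96}]}}

```text
t: 10.32
eef_pos: [562.4, -0.5, 74.4]
tcp_rot: [3.142, -0.0, -0.284]
ft_force: [-1.0, 0.6, -1.1]
opening: 0.453
grip_force: 30.0
```

```bash
python3 - <<'E'
from h import *
s=state(); print(s["eef_pos"],s["tcp_rot"],s["ft_force"],s["moment"],s["joints"][5])
E
```

```text
[ 5.62421654e+02 -4.67421258e-01  7.43582413e+01] [ 3.14155356e+00 -4.06268302e-04 -2.84251703e-01] [-1.00823465  0.58006608 -1.13055377] [ 0.06828264 -0.00165709 -0.04525439] 1.7369500672954459
```

Off the collar: the moment is about 0. Next, straight up.

{"method": "drive_tool", "body": {"targets": [{"jaw":0.4,"travel":[0,0,-0.006],"twist":0},{"jaw":0.4,"travel":[0,0,-0.015],"twist":0},{"jaw":0.4,"travel":[0,0,-0.03],"twist":0},{"jaw":0.4,"travel":[0,0,-0.045],"twist":0},{"jaw":0.4,"travel":[0,0,-0.06],"twist":-0.02},{"jaw":0.4,"travel":[0,0,-0.075],"twist":-0.1},{"jaw":0.4,"travel":[0,0,-0.082],"twist":-0.2},{"jaw":0.4,"travel":[0,0,-0.082],"twist":-0.28}]}}

```text
t: 10.98
eef_pos: [563.1, -0.5, 159.2]
tcp_rot: [3.141, -0.004, 0.013]
ft_force: [-0.2, 0.5, -2.3]
opening: 0.452
grip_force: 30.0
```

```bash
python3 - <<'E'
from h import *
s=state(); p=s["eef_pos"]; y=s["tcp_rot"][2]; print(p,s["tcp_rot"],s["ft_force"],s["joints"])
d=np.array([543,277])-p[:2]; print("tool xy",d@[np.cos(y),np.sin(y)],d@[np.sin(y),-np.cos(y)])
c=read_camera("scene"); cv2.imwrite("pics/s3.png",cv2.resize(c["frame"][80:270,225:475],None,fx=3,fy=3)[:,:,::-1])
E
```

```text
[ 5.63085485e+02 -4.92457512e-01  1.59151395e+02] [ 3.14098105 -0.00383939  0.01320804] [-0.23141441  0.52262773 -2.29332037] [-1.18126752e-01  4.66011160e-01  1.77785309e+00 -1.32838941e-04
  8.93841993e-01  1.43954573e+00]
tool xy -16.418709153070594 -277.7335353784147
```

View pics/s3.png

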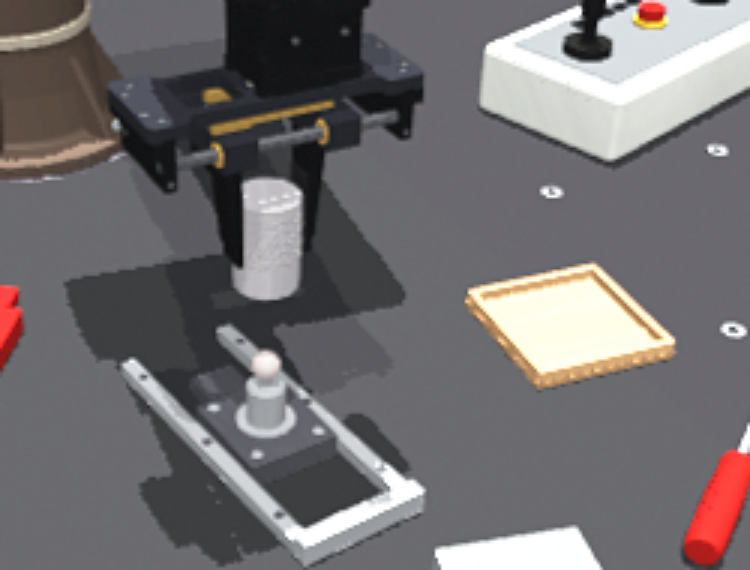

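The cap is off and clear at crop (268,240), the bare ball is at (265,362) and the stand is still down. The tray is at (570,325). Moving to the tray.

{"method": "drive_tool", "body": {"targets": [{"jaw":0.4,"travel":[-0.001,-0.015,0],"twist":0},{"jaw":0.4,"travel":[-0.003,-0.045,0],"twist":0},{"jaw":0.4,"travel":[-0.005,-0.08,0],"twist":0},{"jaw":0.4,"travel":[-0.007,-0.115,0],"twist":0},{"jaw":0.4,"travel":[-0.009,-0.15,0],"twist":0},{"jaw":0.4,"travel":[-0.011,-0.185,0],"twist":0},{"jaw":0.4,"travel":[-0.013,-0.22,0],"twist":0},{"jaw":0.4,"travel":[-0.015,-0.25,0],"twist":0}]}}

```text
t: 11.7
eef_pos: [545.6, 251.7, 156.9]
tcp_rot: [-3.141, -0.0, 0.006]
ft_force: [0.6, -0.2, -2.1]
opening: 0.453
grip_force: 30.0
```

{"method": "drive_tool", "body": {"targets": [{"jaw":0.4,"travel":[-0.0014,-0.016,0],"twist":0},{"jaw":0.4,"travel":[-0.0014,-0.0277,0.01],"twist":0},{"jaw":0.4,"travel":[-0.0014,-0.0277,0.03],"twist":0},{"jaw":0.4,"travel":[-0.0014,-0.0277,0.055],"twist":0},{"jaw":0.4,"travel":[-0.0014,-0.0277,0.08],"twist":0},{"jaw":0.4,"travel":[-0.0014,-0.0277,0.1],"twist":0},{"jaw":0.4,"travel":[-0.0014,-0.0277,0.11],"twist":0},{"jaw":0.4,"travel":[-0.0014,-0.0277,0.11],"twist":0}]}}

```text
t: 12.37
eef_pos: [543.7, 276.4, 44.1]
tcp_rot: [3.14, 0.004, 0.004]
ft_force: [-0.5, 0.5, -1.4]
opening: 0.454
grip_force: 30.0
```

```bash
python3 - <<'E'
from h import *
s=state(); print(s["eef_pos"],s["tcp_rot"],s["ft_force"])
c=read_camera("scene"); a=cv2.resize(c["frame"][100:230,350:480],None,fx=4,fy=4)
t=read_camera("top"); b=cv2.resize(t["frame"][160:270,160:220],None,fx=4.5,fy=4.5); o=np.zeros((520,790,3),np.uint8); o[:,:520]=a; o[:495,520:]=b; cv2.imwrite("pics/s4.png",o[:,:,::-1])
E
```

```text
[543.67837615 276.35190291  44.08805045] [3.14012487 0.00356474 0.00435628] [-0.47024529  0.46801436 -1.3567037 ]
```

View pics/s4.png

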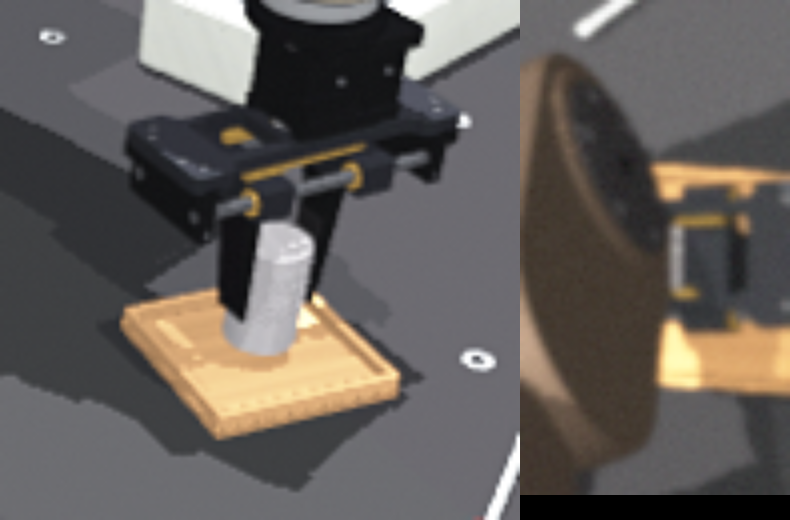

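```bash
python3 - <<'E'
from h import *
c=read_camera("scene"); q=lambda X:(np.array(proj(c,X))-[350,100])*4
for z in (20,86): print(z,q([543.7,276.4,z]),q([543.7,276.4-22,z]),q([543.7,276.4+22,z]))
print(q([553,276,86])-q([543,276,86]),q([543,286,86])-q([543,276,86]))
E
```

```text
20 [256.22504886 333.62120126] [225.81584205 342.5894628 ] [286.16855891 324.79028267]
86 [272.00754705 238.28356291] [240.57411556 246.82200823] [302.94165604 229.88075146]
[10.5399797   8.26566825] [14.12219399 -3.83328764]
```

The cap stands over the tray floor (bottom at crop (262,335)) and may lean a few degrees about the pad axis. I'll lower it gently to contact so it levels.

{"method": "drive_tool", "body": {"targets": [{"jaw":0.4,"travel":[0,0,0.003],"twist":0},{"jaw":0.4,"travel":[0,0,0.006],"twist":0},{"jaw":0.4,"travel":[0,0,0.008],"twist":0},{"jaw":0.4,"travel":[0,0,0.01],"twist":0},{"jaw":0.4,"travel":[0,0,0.0105],"twist":0},{"jaw":0.4,"travel":[0,0,0.0105],"twist":0}]}}

```text
t: 13.02
eef_pos: [544.5, 277.2, 35.8]
tcp_rot: [3.141, 0.0, 0.005]
ft_force: [-0.3, -0.3, -1.2]
opening: 0.454
grip_force: 30.0
```

{"method": "drive_tool", "body": {"targets": [{"jaw":0.4,"travel":[0,0,0.001],"twist":0},{"jaw":0.4,"travel":[0,0,0.002],"twist":0},{"jaw":0.4,"travel":[0,0,0.002],"twist":0}]}}

```text
t: 13.27
eef_pos: [544.5, 277.2, 33.7]
tcp_rot: [3.141, 0.0, 0.005]
ft_force: [-0.7, -0.4, -1.6]
opening: 0.454
grip_force: 30.0
```

{"method": "drive_tool", "body": {"targets": [{"jaw":0.4,"travel":[0,0,0.001],"twist":0},{"jaw":0.4,"travel":[0,0,0.002],"twist":0},{"jaw":0.4,"travel":[0,0,0.0025],"twist":0},{"jaw":0.4,"travel":[0,0,0.0025],"twist":0}]}}

```text
t: 13.6
eef_pos: [544.5, 277.2, 31.2]
tcp_rot: [3.141, 0.0, 0.005]
ft_force: [-0.1, 0.0, -2.3]
opening: 0.453
grip_force: 30.0
```

{"method": "drive_tool", "body": {"targets": [{"jaw":0.4,"travel":[0,0,0.0005],"twist":0},{"jaw":0.4,"travel":[0,0,0.001],"twist":0},{"jaw":0.4,"travel":[0,0,0.001],"twist":0}]}}

```text
t: 13.85
eef_pos: [544.5, 277.2, 30.3]
tcp_rot: [3.141, 0.0, 0.005]
ft_force: [-0.4, 0.2, -0.6]
opening: 0.452
grip_force: 30.0
```

{"method": "drive_tool", "body": {"targets": [{"jaw":0.4,"travel":[0,0,0.0005],"twist":0},{"jaw":0.4,"travel":[0,0,0.001],"twist":0},{"jaw":0.4,"travel":[0,0,0.0014],"twist":0},{"jaw":0.4,"travel":[0,0,0.0014],"twist":0}]}}

```text
t: 14.18
eef_pos: [544.6, 277.2, 30.0]
tcp_rot: [-3.142, -0.001, 0.005]
ft_force: [-4.1, -1.8, 10.5]
opening: 0.456
grip_force: 30.0
```

Contact. Opening.

{"method": "drive_tool", "body": {"targets": [{"jaw":0.5,"travel":[0,0,-0.0005],"twist":0},{"jaw":0.5,"travel":[0,0,-0.0005],"twist":0},{"jaw":0.6,"travel":[0,0,-0.0005],"twist":0},{"jaw":0.7,"travel":[0,0,-0.0005],"twist":0},{"jaw":0.8,"travel":[0,0,-0.0005],"twist":0},{"jaw":0.9,"travel":[0,0,-0.0005],"twist":0},{"jaw":0.9,"travel":[0,0,-0.0005],"twist":0},{"jaw":0.9,"travel":[0,0,-0.0005],"twist":0}]}}

```text
t: 14.85
eef_pos: [544.5, 277.2, 29.4]
tcp_rot: [3.141, 0.0, 0.005]
ft_force: [0.1, -0.7, -0.4]
opening: 0.858
grip_force: 0.0
```

{"method": "drive_tool", "body": {"targets": [{"jaw":0.9,"travel":[0,0,-0.01],"twist":0},{"jaw":0.9,"travel":[0,0,-0.03],"twist":0},{"jaw":0.9,"travel":[0,0,-0.06],"twist":0},{"jaw":0.9,"travel":[0,0,-0.09],"twist":0},{"jaw":0.9,"travel":[0,0,-0.11],"twist":0},{"jaw":0.9,"travel":[0,0,-0.13],"twist":0},{"jaw":0.9,"travel":[0,0,-0.14],"twist":0},{"jaw":0.9,"travel":[0,0,-0.14],"twist":0}]}}

```text
t: 15.52
eef_pos: [545.3, 277.5, 172.1]
tcp_rot: [-3.14, -0.004, 0.005]
ft_force: [-0.5, 0.4, 0.1]
opening: 0.898
grip_force: 0.0
```

```bash
python3 - <<'E'
from h import *
s=state(); print(s["eef_pos"],s["tcp_rot"],s["opening"])
c=read_camera("scene"); a=cv2.resize(c["frame"][130:270,250:480],None,fx=3.4,fy=3.4); cv2.imwrite("pics/s5.png",a[:,:,::-1])
E
```

```text
[545.25985796 277.503895   172.14450112] [-3.14022196 -0.00384908  0.00483199] 0.8978165486987695
```

View pics/s5.png

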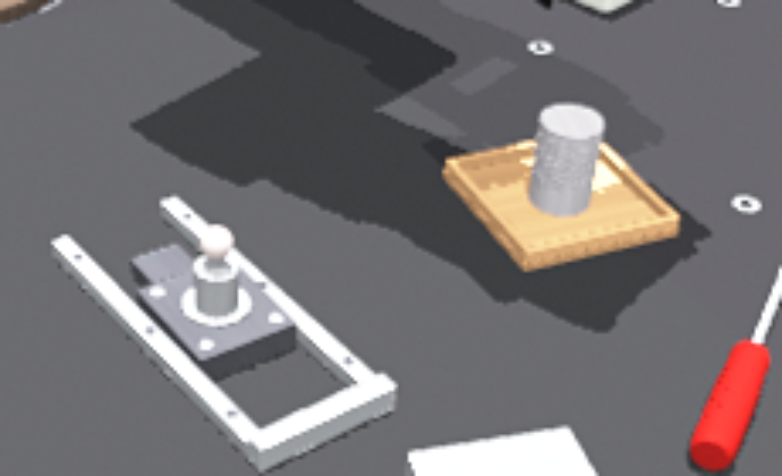

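The cap stands upright in the tray at crop (567,160). Next, behind the tab, which is at crop (160,262).

{"method": "drive_tool", "body": {"targets": [{"jaw":0.5,"travel":[-0.005,0.015,0],"twist":0},{"jaw":0,"travel":[-0.015,0.045,0],"twist":0},{"jaw":0,"travel":[-0.026,0.08,0],"twist":0},{"jaw":0,"travel":[-0.037,0.115,0],"twist":0},{"jaw":0,"travel":[-0.048,0.15,0],"twist":0},{"jaw":0,"travel":[-0.059,0.185,0],"twist":0},{"jaw":0,"travel":[-0.07,0.22,0],"twist":0},{"jaw":0,"travel":[-0.08,0.25,0],"twist":0}]}}

```text
t: 16.23
eef_pos: [464.2, 25.1, 168.3]
tcp_rot: [-3.142, 0.002, 0.005]
ft_force: [-0.1, -0.2, 0.2]
opening: 0.393
grip_force: 0.0
```

{"method": "drive_tool", "body": {"targets": [{"jaw":0,"travel":[-0.008,0.025,0],"twist":-0.04},{"jaw":0,"travel":[-0.0135,0.042,0],"twist":-0.1},{"jaw":0,"travel":[-0.0135,0.042,0.01],"twist":-0.129},{"jaw":0,"travel":[-0.0135,0.042,0.03],"twist":-0.129},{"jaw":0,"travel":[-0.0135,0.042,0.06],"twist":-0.129},{"jaw":0,"travel":[-0.0135,0.042,0.09],"twist":-0.129},{"jaw":0,"travel":[-0.0135,0.042,0.11],"twist":-0.129},{"jaw":0,"travel":[-0.0135,0.042,0.11],"twist":-0.129}]}}

```text
t: 16.9
eef_pos: [450.0, -14.9, 55.6]
tcp_rot: [-3.139, 0.007, 0.134]
ft_force: [-0.2, 1.0, 0.0]
opening: 0.008
grip_force: 0.0
```

```bash
python3 - <<'E'
from h import *
s=state(); p=s["eef_pos"]; y=s["tcp_rot"][2]; print(p,s["tcp_rot"],s["opening"],s["joints"])
d=np.array([453.2,-15.1])-p[:2]; print("tool xy",d@[np.cos(y),np.sin(y)],d@[np.sin(y),-np.cos(y)])
E
```

```text
[450.03190308 -14.94274702  55.64355001] [-3.13933326  0.00726869  0.13357372] 0.007911125791615415 [-1.80015783e-01  5.11473439e-01  2.12731796e+00 -1.90318437e-04
  5.10412438e-01  1.25738145e+00]
tool xy 3.1189339597037726 0.5777694597059274
```

{"method": "drive_tool", "body": {"targets": [{"jaw":0,"travel":[0,0,0.015],"twist":0},{"jaw":0,"travel":[0,0,0.03],"twist":0},{"jaw":0,"travel":[0,0,0.042],"twist":0},{"jaw":0,"travel":[0,0,0.048],"twist":0},{"jaw":0,"travel":[0,0,0.048],"twist":0},{"jaw":0,"travel":[0,0,0.048],"twist":0}]}}

```text
t: 17.4
eef_pos: [452.4, -15.2, 11.9]
tcp_rot: [-3.142, 0.0, 0.134]
ft_force: [-0.0, -0.1, -0.3]
opening: 0.005
grip_force: 0.0
```

```bash
python3 - <<'E'
from h import *
s=state(); p=s["eef_pos"]; y=s["tcp_rot"][2]; print(p,s["tcp_rot"],s["ft_force"])
d=np.array([482.9,-11.1])-p[:2]; print("to tab end tool xy",d@[np.cos(y),np.sin(y)],d@[np.sin(y),-np.cos(y)])
c=read_camera("scene"); a=cv2.resize(c["frame"][130:270,250:400],None,fx=4,fy=4); cv2.imwrite("pics/s6.png",a[:,:,::-1])
E
```

```text
[452.42472275 -15.23741652  11.85452749] [-3.14155986e+00  3.45893604e-04  1.33846479e-01] [-0.01975229 -0.1457959  -0.26748396]
to tab end tool xy 30.75483071350829 -0.033570851300095135
```

View pics/s6.png

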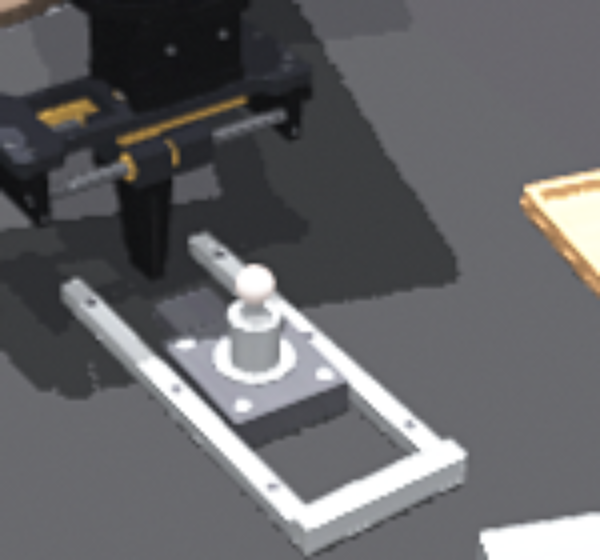

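The closed fingers (crop 152,270) are between the rails, in line behind the tab (195,305). Lower a little and advance to contact.

{"method": "drive_tool", "body": {"targets": [{"jaw":0,"travel":[0,0,0.004],"twist":0},{"jaw":0,"travel":[0.002,0,0.0065],"twist":0},{"jaw":0,"travel":[0.005,0,0.0065],"twist":0},{"jaw":0,"travel":[0.009,0,0.0065],"twist":0},{"jaw":0,"travel":[0.013,0,0.0065],"twist":0},{"jaw":0,"travel":[0.017,0,0.0065],"twist":0},{"jaw":0,"travel":[0.02,0,0.0065],"twist":0},{"jaw":0,"travel":[0.022,0,0.0065],"twist":0}]}}

```text
t: 18.12
eef_pos: [471.9, -12.2, 4.9]
tcp_rot: [-3.14, 0.006, 0.134]
ft_force: [-16.6, -9.7, 12.3]
opening: 0.003
grip_force: 8.7
```

{"method": "drive_tool", "body": {"targets": [{"jaw":0,"travel":[0.002,0,0],"twist":0},{"jaw":0,"travel":[0.005,0,0],"twist":0},{"jaw":0,"travel":[0.008,0,0],"twist":0},{"jaw":0,"travel":[0.011,0,0],"twist":0},{"jaw":0,"travel":[0.014,0,0],"twist":0},{"jaw":0,"travel":[0.017,0,0],"twist":0},{"jaw":0,"travel":[0.02,0,0],"twist":0},{"jaw":0,"travel":[0.023,0,0],"twist":0}]}}

```text
t: 18.78
eef_pos: [488.4, -9.7, 4.8]
tcp_rot: [-3.138, 0.018, 0.134]
ft_force: [-30.2, -16.2, 23.3]
opening: 0.007
grip_force: 16.4
```

```bash
python3 - <<'E'
from h import *
s=state(); print(s["eef_pos"],s["tcp_rot"],s["ft_force"],s["moment"],s["joints"])
c=read_camera("scene"); t=read_camera("top")
a=cv2.resize(c["frame"][110:270,240:400],None,fx=3.4,fy=3.4,interpolation=2); b=cv2.resize(t["frame"][150:300,280:355],None,fx=3.4,fy=3.4,interpolation=2)
o=np.zeros((544,800,3),np.uint8); o[:a.shape[0],:a.shape[1]]=a; o[:b.shape[0],544:544+b.shape[1]]=b; cv2.imwrite("pics/s7.png",o[:,:,::-1])
E
```

```text
[488.39267446  -9.66198478   4.75668235] [-3.13787357  0.01843363  0.13396606] [-30.24883862 -16.24349794  23.33256072] [-2.96603065  5.59125797 -0.07045276] [-0.15416023  0.64295034  2.05533829 -0.00375065  0.46203739  1.28607735]
```

View pics/s7.png

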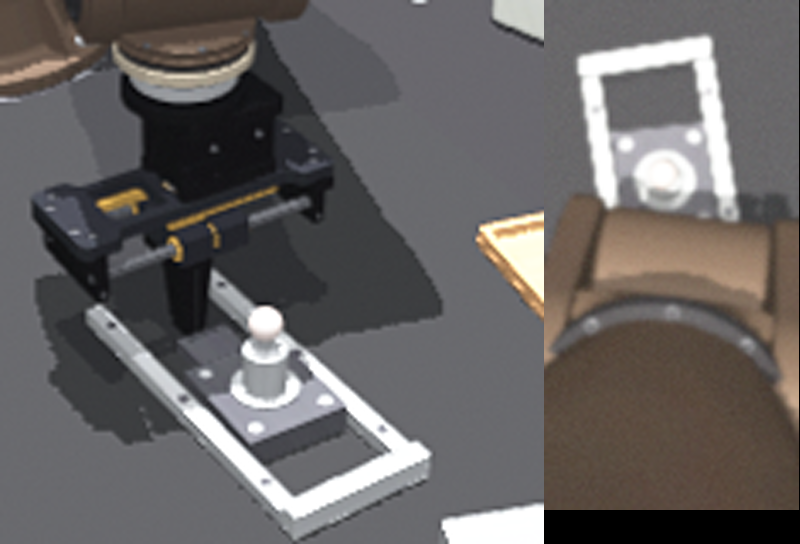

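The stand has moved about 16 mm towards the stop; the fingers (crop 198,325) are against the tab (212,345) and nothing else is touched. The downward and sideways force looks like friction wind-up at the contact, so I'll back off to relieve it and push again.

{"method": "drive_tool", "body": {"targets": [{"jaw":0,"travel":[-0.006,0,0],"twist":0},{"jaw":0,"travel":[-0.014,0,0],"twist":0},{"jaw":0,"travel":[-0.018,0,0],"twist":0},{"jaw":0,"travel":[-0.018,0,0],"twist":0},{"jaw":0,"travel":[-0.018,0,0],"twist":0}]}}

```text
t: 19.3
eef_pos: [479.4, -11.6, 5.1]
tcp_rot: [3.141, -0.0, 0.134]
ft_force: [-0.6, 0.3, 1.5]
opening: 0.006
grip_force: 0.0
```

```bash
python3 - <<'E'
from h import *
s=state(); print(s["eef_pos"],s["tcp_rot"],s["ft_force"],s["moment"])
c=read_camera("scene")
ax=np.array([.991,.1338])
# ball in scene: bright blob near expected place
hsv=cv2.cvtColor(c["frame"],cv2.COLOR_RGB2HSV); 
for d in range(0,70,5):
    X=[562.2+d*.991,-.4+d*.1338,68]; u,v=proj(c,X); print(d,round(u,1),round(v,1),c["frame"][int(round(v)),int(round(u))])
E
```

```text
[479.42689855 -11.64308808   5.08803824] [ 3.14138827e+00 -4.82980294e-04  1.33810260e-01] [-0.59686764  0.26439074  1.5113266 ] [-0.01623517  0.03023243 -0.00681799]
0 312.8 201.0 [211 214 219]
5 314.2 202.2 [208 212 217]
10 315.5 203.5 [255 255 255]
15 316.9 204.7 [255 255 255]
20 318.3 205.9 [255 255 255]
25 319.6 207.2 [255 253 253]
30 321.0 208.4 [239 232 230]
35 322.5 209.7 [175 172 172]
40 323.9 211.0 [247 248 250]
45 325.3 212.3 [244 245 247]
50 326.7 213.5 [ 98  97 107]
55 328.2 214.8 [255 255 255]
60 329.6 216.2 [255 255 255]
65 331.1 217.5 [255 255 255]
```

{"method": "drive_tool", "body": {"targets": [{"jaw":0,"travel":[0.002,0,-0.001],"twist":0},{"jaw":0,"travel":[0.004,0.0003,-0.002],"twist":0},{"jaw":0,"travel":[0.006,0.0003,-0.002],"twist":0},{"jaw":0,"travel":[0.008,0.0003,-0.002],"twist":0},{"jaw":0,"travel":[0.0095,0.0003,-0.002],"twist":0},{"jaw":0,"travel":[0.011,0.0003,-0.002],"twist":0},{"jaw":0,"travel":[0.0125,0.0003,-0.0022],"twist":0},{"jaw":0,"travel":[0.014,0.0003,-0.0024],"twist":0}]}}

```text
t: 20.02
eef_pos: [492.2, -10.1, 7.2]
tcp_rot: [-3.141, 0.002, 0.134]
ft_force: [-7.6, -5.4, 0.4]
opening: 0.007
grip_force: 3.9
```

{"method": "drive_tool", "body": {"targets": [{"jaw":0,"travel":[0.0015,0,0],"twist":0},{"jaw":0,"travel":[0.003,0,0],"twist":0},{"jaw":0,"travel":[0.0045,0,0],"twist":0},{"jaw":0,"travel":[0.006,0,0],"twist":0}]}}

```text
t: 20.35
eef_pos: [494.2, -9.4, 7.0]
tcp_rot: [-3.14, 0.011, 0.134]
ft_force: [-20.7, -11.5, 11.7]
opening: 0.003
grip_force: 10.8
```

The contact force is off-axis: +8.6 N sideways and 12 N vertical. I'll trim sideways and upward to push purely along the channel.

{"method": "drive_tool", "body": {"targets": [{"jaw":0,"travel":[0,0.0006,-0.0005],"twist":0},{"jaw":0,"travel":[0,0.0012,-0.001],"twist":0},{"jaw":0,"travel":[0,0.0012,-0.001],"twist":0},{"jaw":0,"travel":[0,0.0012,-0.001],"twist":0}]}}

```text
t: 20.68
eef_pos: [498.5, -10.4, 8.1]
tcp_rot: [-3.141, 0.002, 0.134]
ft_force: [-3.3, -0.3, -3.4]
opening: 0.006
grip_force: 2.1
```

{"method": "drive_tool", "body": {"targets": [{"jaw":0,"travel":[0.0015,0,0],"twist":0},{"jaw":0,"travel":[0.003,0.0002,0],"twist":0},{"jaw":0,"travel":[0.0045,0.0004,0],"twist":0},{"jaw":0,"travel":[0.006,0.0006,0],"twist":0},{"jaw":0,"travel":[0.0075,0.0006,0],"twist":0},{"jaw":0,"travel":[0.009,0.0006,0],"twist":0}]}}

```text
t: 21.18
eef_pos: [508.4, -9.8, 8.4]
tcp_rot: [3.142, -0.0, 0.134]
ft_force: [-3.3, -0.7, -2.5]
opening: 0.006
grip_force: 2.0
```

{"method": "drive_tool", "body": {"targets": [{"jaw":0,"travel":[0.0015,0,0],"twist":0},{"jaw":0,"travel":[0.003,0,0.0002],"twist":0},{"jaw":0,"travel":[0.0045,0.0001,0.0004],"twist":0},{"jaw":0,"travel":[0.006,0.0001,0.0004],"twist":0},{"jaw":0,"travel":[0.0075,0.0002,0.0004],"twist":0},{"jaw":0,"travel":[0.009,0.0002,0.0004],"twist":0},{"jaw":0,"travel":[0.0105,0.0003,0.0004],"twist":0},{"jaw":0,"travel":[0.012,0.0003,0.0004],"twist":0}]}}

```text
t: 21.85
eef_pos: [520.0, -8.5, 8.1]
tcp_rot: [3.142, 0.0, 0.134]
ft_force: [-6.1, -0.6, -0.9]
opening: 0.003
grip_force: 2.6
```

{"method": "drive_tool", "body": {"targets": [{"jaw":0,"travel":[0.0015,0,0],"twist":0},{"jaw":0,"travel":[0.003,0,0],"twist":0},{"jaw":0,"travel":[0.0045,0.0001,0],"twist":0},{"jaw":0,"travel":[0.006,0.0001,0],"twist":0},{"jaw":0,"travel":[0.0075,0.0002,0],"twist":0},{"jaw":0,"travel":[0.009,0.0002,0],"twist":0},{"jaw":0,"travel":[0.01,0.0002,0],"twist":0}]}}

```text
t: 22.43
eef_pos: [530.1, -7.4, 8.1]
tcp_rot: [3.142, 0.0, 0.134]
ft_force: [-4.9, -0.9, -1.1]
opening: 0.007
grip_force: 2.6
```

```bash
python3 - <<'E'
from h import *
s=state(); print(s["eef_pos"],s["ft_force"])
t=read_camera("top"); g=t["frame"].astype(int).mean(2)
# profile along the channel axis from stand origin line, offset +-20mm laterally, plotted at z=20 for foot top
o=np.array([562.2,-.4]); ax=np.array([.991,.1338]); n=np.array([-.1338,.991])
for off in (-22,0,22):
    print(off,[int(cv2.remap(g.astype(np.float32),*[np.float32([[q]]) for q in proj(t,[*(o+ax*d+n*off),20])],cv2.INTER_LINEAR)[0,0]) for d in range(60,130,2)])
E
```

```text
[530.05325205  -7.42672896   8.06204201] [-4.93860079 -0.89036698 -1.06696446]
-22 [230, 223, 218, 218, 207, 193, 181, 177, 177, 177, 177, 183, 198, 226, 240, 241, 229, 205, 179, 147, 122, 123, 190, 236, 254, 255, 255, 255, 254, 241, 205, 133, 111, 105, 104]
0 [252, 254, 254, 255, 255, 254, 254, 253, 250, 245, 233, 208, 188, 179, 179, 181, 179, 182, 184, 174, 138, 140, 185, 235, 254, 254, 255, 255, 254, 252, 214, 158, 116, 106, 104]
22 [165, 186, 202, 208, 203, 193, 185, 180, 178, 179, 178, 186, 206, 234, 246, 246, 236, 215, 183, 148, 124, 139, 197, 247, 254, 255, 255, 254, 254, 239, 196, 135, 109, 106, 103]
```

The gap to the stop is now about 5 mm. Slow approach.

{"method": "drive_tool", "body": {"targets": [{"jaw":0,"travel":[0.0008,0,0],"twist":0},{"jaw":0,"travel":[0.0016,0,0],"twist":0},{"jaw":0,"travel":[0.0024,0,0],"twist":0},{"jaw":0,"travel":[0.0032,0,0],"twist":0},{"jaw":0,"travel":[0.004,0,0],"twist":0}]}}

```text
t: 22.9
eef_pos: [533.8, -6.9, 8.1]
tcp_rot: [3.142, 0.001, 0.134]
ft_force: [-5.2, -1.1, -0.8]
opening: -0.002
grip_force: 2.7
```

{"method": "drive_tool", "body": {"targets": [{"jaw":0,"travel":[0.0006,0,0],"twist":0},{"jaw":0,"travel":[0.0012,0,0],"twist":0},{"jaw":0,"travel":[0.0018,0,0],"twist":0},{"jaw":0,"travel":[0.002,0,0],"twist":0}]}}

```text
t: 23.23
eef_pos: [535.9, -6.7, 8.0]
tcp_rot: [3.142, 0.0, 0.134]
ft_force: [-5.4, -0.9, -0.0]
opening: 0.006
grip_force: 2.7
```

{"method": "drive_tool", "body": {"targets": [{"jaw":0,"travel":[0.0006,0,0],"twist":0},{"jaw":0,"travel":[0.0012,0,0],"twist":0},{"jaw":0,"travel":[0.0018,0,0],"twist":0},{"jaw":0,"travel":[0.002,0,0],"twist":0}]}}

```text
t: 23.57
eef_pos: [536.7, -6.4, 8.0]
tcp_rot: [-3.141, 0.003, 0.134]
ft_force: [-10.2, -3.4, 3.0]
opening: 0.007
grip_force: 5.3
```

{"method": "drive_tool", "body": {"targets": [{"jaw":0,"travel":[0.0006,0,0],"twist":0},{"jaw":0,"travel":[0.0012,0,0],"twist":0},{"jaw":0,"travel":[0.0018,0,0],"twist":0},{"jaw":0,"travel":[0.002,0,0],"twist":0}]}}

```text
t: 23.9
eef_pos: [537.0, -6.2, 7.8]
tcp_rot: [-3.14, 0.007, 0.134]
ft_force: [-17.9, -5.7, 7.7]
opening: 0.001
grip_force: 9.2
```

{"method": "drive_tool", "body": {"targets": [{"jaw":0,"travel":[0,0.0004,-0.0004],"twist":0},{"jaw":0,"travel":[0.0005,0.0007,-0.0008],"twist":0},{"jaw":0,"travel":[0.001,0.0007,-0.0008],"twist":0},{"jaw":0,"travel":[0.0015,0.0007,-0.0008],"twist":0},{"jaw":0,"travel":[0.0015,0.0007,-0.0008],"twist":0}]}}

```text
t: 24.32
eef_pos: [537.1, -6.3, 8.0]
tcp_rot: [-3.139, 0.01, 0.134]
ft_force: [-19.4, -2.9, 4.3]
opening: 0.003
grip_force: 10.3
```

```bash
python3 - <<'E'
from h import *
s=state(); print(s["eef_pos"],s["ft_force"])
t=read_camera("top"); g=t["frame"].astype(np.float32).mean(2)
o=np.array([562.2,-.4]); ax=np.array([.991,.1338]); n=np.array([-.1338,.991])
for off in (-28,-10,0,10,28):
    print(off,[int(cv2.remap(g,*[np.float32([[q]]) for q in proj(t,[*(o+ax*d+n*off),20])],cv2.INTER_LINEAR)[0,0]) for d in range(90,124,2)])
E
```

```text
[537.10946824  -6.3383739    8.04023542] [-19.37421076  -2.90442581   4.274853  ]
-28 [192, 220, 243, 247, 241, 216, 203, 211, 242, 252, 254, 255, 254, 254, 240, 191, 137]
-10 [185, 180, 179, 181, 181, 184, 197, 224, 250, 254, 255, 255, 254, 254, 237, 191, 130]
0 [195, 184, 180, 178, 178, 179, 184, 209, 238, 254, 254, 255, 255, 254, 252, 214, 157]
10 [182, 178, 177, 177, 177, 178, 182, 217, 243, 254, 255, 255, 255, 254, 241, 206, 134]
28 [199, 225, 244, 248, 242, 227, 201, 217, 239, 254, 255, 255, 255, 254, 244, 212, 143]
```

The dark gap is gone across the full width and the resistance is firm, so the stand is home. Retreating.

{"method": "drive_tool", "body": {"targets": [{"jaw":0,"travel":[-0.003,0,0],"twist":0},{"jaw":0,"travel":[-0.008,0,0],"twist":0},{"jaw":0,"travel":[-0.015,0,0],"twist":0},{"jaw":0,"travel":[-0.025,0,0],"twist":0},{"jaw":0,"travel":[-0.04,0,-0.005],"twist":0},{"jaw":0,"travel":[-0.05,0,-0.02],"twist":0},{"jaw":0,"travel":[-0.05,0,-0.045],"twist":0},{"jaw":0,"travel":[-0.05,0,-0.075],"twist":0}]}}

```text
t: 25.03
eef_pos: [490.7, -13.4, 83.9]
tcp_rot: [-3.141, 0.002, 0.133]
ft_force: [1.1, 0.6, -0.8]
opening: 0.006
grip_force: 0.0
```

{"method": "drive_tool", "body": {"targets": [{"jaw":0,"travel":[0,0,-0.03],"twist":0},{"jaw":0,"travel":[0,0,-0.06],"twist":0},{"jaw":0,"travel":[0,0,-0.09],"twist":0},{"jaw":0,"travel":[0,0,-0.11],"twist":0},{"jaw":0,"travel":[0,0,-0.11],"twist":0},{"jaw":0,"travel":[0,0,-0.11],"twist":0}]}}

```text
t: 25.53
eef_pos: [492.1, -13.4, 194.6]
tcp_rot: [3.141, -0.003, 0.134]
ft_force: [-0.1, 0.2, -0.6]
opening: 0.004
grip_force: 0.0
```

```bash
python3 - <<'E'
from h import *
s=state(); print(s["eef_pos"],s["ft_force"])
t=read_camera("top"); g=t["frame"].astype(np.float32).mean(2)
o=np.array([562.2,-.4]); ax=np.array([.991,.1338]); n=np.array([-.1338,.991])
for off in (-28,-10,0,10,28):
    print(off,[int(cv2.remap(g,*[np.float32([[q]]) for q in proj(t,[*(o+ax*d+n*off),20])],cv2.INTER_LINEAR)[0,0]) for d in range(90,124,2)])
# cap in scene vs. where it stood just after release
a=cv2.imread("pics/s5.png"); c=read_camera("scene"); b=cv2.resize(c["frame"][130:270,250:480],None,fx=3.4,fy=3.4)[:,:,::-1]
d=cv2.absdiff(a,np.ascontiguousarray(b))[90:280,430:700].max(2); print("tray/cap change px>90:",(d>90).sum())
E
```

```text
[492.08368121 -13.37950201 194.64779442] [-0.10297358  0.18870979 -0.58023041]
-28 [182, 211, 236, 243, 234, 206, 193, 202, 236, 250, 253, 254, 253, 253, 235, 185, 130]
-10 [175, 169, 169, 171, 170, 172, 186, 214, 246, 252, 254, 254, 253, 253, 231, 184, 127]
0 [185, 173, 169, 169, 170, 172, 176, 200, 231, 252, 253, 254, 254, 253, 251, 207, 150]
10 [172, 169, 166, 167, 167, 167, 173, 208, 239, 253, 254, 254, 254, 253, 236, 195, 127]
28 [192, 222, 241, 244, 237, 219, 189, 204, 232, 252, 254, 254, 254, 253, 241, 200, 135]
tray/cap change px>90: 1548
```

```bash
python3 -c "
from cell import job_done
print(job_done())"
```

```text
the job is handed in; nothing more can be done
None
```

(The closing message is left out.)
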